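Seat a rigid airline tube in an eccentric push-fit port

TASK

Take the blue-banded tube out of the wooden rack and push it straight down into the blue-ringed push-fit port of the green air block, on past the seal until it is fully home against the bottom, then let go of it and leave it standing there. Leave the other tubes and everything else on the bench where they are.

Things in the scene. Friction and masses are not known exactly. Their poses are not given: they have to be found in the camera images.
- blue_tube: The tube to fit: rigid aluminium airline tube, 24 mm diameter, 165 mm long, about 0.1 kg, standing upright in the rack with a blue band 13 to 32 mm below its top end and a rim of that colour on top; the lower 5 mm taper to 19 mm diameter. Origin at the centre of its lower end, z along the tube to its upper end.
- red_tube: Not to be used: rigid aluminium airline tube, 24 mm diameter, 165 mm long, about 0.1 kg, standing upright in the rack with a red band 13 to 32 mm below its top end and a rim of that colour on top; the lower 5 mm taper to 19 mm diameter. Origin at the centre of its lower end, z along the tube to its upper end.
- yellow_tube: Not to be used: rigid aluminium airline tube, 24 mm diameter, 165 mm long, about 0.1 kg, standing upright in the rack with a yellow band 13 to 32 mm below its top end and a rim of that colour on top; the lower 5 mm taper to 19 mm diameter. Origin at the centre of its lower end, z along the tube to its upper end.
- rack: Fixed wooden rack block, 90 mm (x) by 230 mm (y) by 50 mm tall; origin at the centre of its underside. Three holes of 27 mm, 40 mm deep (floor 10 mm above the bench), at y = -70, 0 and +70 mm on its y axis; each holds one tube, in any order.
- block: Fixed green air block, 130 mm (x) by 110 mm (y), 46 mm tall; origin at the centre of its underside, z up. On it a round brass flange (84 mm wide, 8 mm tall) carries a square aluminium adapter (56 x 56 mm, 56 mm tall) with the vertical push-fit port in its flat top, 110 mm above the bench. A blue ring, 31 to 43 mm across, under 1 mm proud, rims the mouth.
- port_axis (a point): Point on the block's vertical centre axis, level with the port's mouth, 110 mm above the bench. NOT the middle of the port: the adapter is eccentric and was turned to any angle (stiff, it stays so), so the middle of the port and of the square adapter lies exactly 7 mm sideways from this axis, in a direction that is not reported; find it by sight or touch.
- seal_level (a point): Point on the same centre axis (not the port's) level with the sprung rubber seal, 18 mm below the mouth. The tube's lower end meets the seal 15 to 18 mm down and needs about 10 to 18 N of push to pass it; then it slides with less, gripped by the seal, down to the hard floor. Above the seal the tube goes in freely.
- floor_level (a point): Point on the same centre axis (not the port's) level with the port's hard floor, 45 mm below the mouth and 65 mm above the bench. The bore is round, 25.5 mm in diameter (the tube is 24 mm); at the mouth a 45 degree lead-in cone, 31.5 mm wide and 3 mm deep, guides the tube in if it is nearly centred.
- oil_bottle: Bystander, leave in place: yellow oil bottle with red cap, 64 mm wide, 170 mm tall, upright; origin at the centre of its underside.
- grease_tin: Bystander, leave in place: green and steel tin, 80 mm wide, 90 mm tall, upright; origin at the centre of its underside.
- hammer: Bystander, leave in place: hammer 260 mm long, lying; origin under its middle, x towards the head.
- wrench: Bystander, leave in place: flat steel wrench 200 mm long, 8 mm thick, lying; origin under its middle, x along it.
- spare_piston: Bystander, leave in place: black stepped steel piston, 64 mm wide, 150 mm tall, upright; origin at the centre of its underside.
There are look-alikes about, which are no part of the job. Leave any pink look-alike of the blue_tube alone.

How it is judged:
At the end, for the whole second after the job is handed in: The blue-banded tube stands in the port, at rest and released, its lower end within 2.5 mm of the bore's floor (at most 67.5 mm above the bench) and within 12 mm of the block's centre axis, leaning less than 0.08 rad (z of blue_tube in the frame of block between 0.06 and 0.0675 m and horizontal distance between blue_tube and port_axis below 0.012 m and angle between blue_tube's own z axis and vertical below 0.08 rad and linear speed of blue_tube below 0.02 m/s); the robot touches nothing.
It fails at once if another tube is taken from the rack or shifted by more than 20 mm (distance of any of red_tube, yellow_tube from where it was at the start of the episode above 0.02 m).
It fails at once if a bystander is shifted by more than 40 mm (distance of any of oil_bottle, grease_tin, hammer, wrench, spare_piston from where it was at the start of the episode above 0.04 m).
It also fails if it takes over 64 s, if anything falls off the work surface, if the arm or the gripper's body presses on something with over 40 N, if the wrist force passes 120 N, or if a joint passes its speed limit or range.

ROBOT

A 6-joint arm with a two-finger parallel gripper is mounted at the origin on the work surface. World frame = base frame: x ahead of the robot, y to its left, z up, the work surface at z = 0. Lengths are in m, angles in rad, forces in N, time in s.
With the tool pointing down it reaches from about 0.275 to 0.725 m from the base axis. Payload 15.9 kg.
Tool frame: the origin (TCP) lies midway between the tips of the shut fingers; the grasp point (between the pads) lies 19 mm behind it; z points along the fingers, y is the line along which they close (so a half turn about z gives the same grasp; the last joint's range is limited). The gripper opens to 85 mm and grips with 20 to 120 N. Pads are 22 mm wide; open, the fingers measure 114 mm over their backs; the gripper's body (76 mm by 85 mm) begins 54 mm behind the grasp point. The pads swing forward as they close: fully open they stand 13 mm farther back than shut.
Start: joints at [-1.204, 0.213, -0.034, 1.323, 0, 1.571], TCP at [0.179, -0.467, 0.231] pointing down, gripper open.
Joint ranges: [-2.98, 2.98], [-0.74, 1.72], [-1.14, 1.35], [-2.1, 2.04], [-1.57, 1.44], [-3.14, 3.14]. Speed limits (rad/s): [1.89, 1.89, 2.39, 2.57, 3.14, 3.14].

INTERFACE

Orientations are given as a rotation vector (axis times angle).
In Python, from plant import readout, snapshot, job gives the robot as it stands. The module is installed in compiled form; this text tells all that it offers.
- The arm moves only by the tool step_arm, never from a script. Its argument "plan" is a list of rows, each a list of 4 numbers: the shift along the tool's x, y, z in m, then the turn about the tool's z in rad. In form: [[x, y, z, spin], ...]. A call has exactly 10 rows; each row shifts and turns the commanded pose from where the row before left it, along the tool's axes as they then stand; what a row does not reach is not made up. A row lasts 1/8 s, in which the tool goes at most 62.5 mm and 10.7 degrees, less where a joint would pass 70% of its speed; a pose out of reach is approached as far as the arm can. A call is refused whole if a number of a shift passes 0.0625 or a number of a turn 0.188, either way. A call with a gripper value outside its range is refused whole. "grip" is the gripper command: -1 is fully open, 1 is shut, values between are in proportion, set as the call begins (left out, the last holds). The fingers move at their own pace and stop on an object; the grip force is fixed at half the most. Time passes only in rows, so rows that do not move let the fingers close, or fill a call up. It gives the time, the measured TCP pose, the force, the opening and the grip force at its end, in the units of the state.
- readout.read_state(): the state, without advancing time (a new reading comes with each control period).
- snapshot(name): name is "side" or "top" or "wrist"; returns a dict with "img" (420x560x3 uint8, red, green, blue), "vertical_fov" (degrees; the focal length in pixels is half the picture's height over the tangent of half this angle, whatever the lens; pixels are square), "cx", "cy" (the principal point, pixels), "T" (4x4, takes a point from camera to world coordinates). Camera axes: x right, y up, looking along -z (the intrinsics and any distortion apply to the point x, -y, -z); pixel columns grow to the right and rows downward; lengths in m; the calibration is good to about 2 mm. The wrist camera is an equidistant fisheye: a pixel r from the principal point sees the ray r / f radians off the axis. A picture is of the moment at which its call begins. There is no depth.
- job.hand_in(): hands the job in; it is judged then, once.
The state is a dict: "time_s": time; "joints": joint angles; "qvel": joint speeds; "joint_torque": joint torques, N m; "position": TCP position; "orientation": TCP orientation; "contact_force": force on the tool from outside, world axes, zero at the start; "ft_torque": the same for the moment, N m; "opening": finger opening in m; "gripper_force": force on a finger pad.
Only numpy, scipy, OpenCV 4.12 (cv2) and the standard library are available. Lean on these libraries where they do the work, as an engineer would, in place of code of your own. Each camera call takes 0.05 s, during which the arm holds its last target. There are 200 camera calls.

## Working session

There is one attempt and no reset: what is moved stays moved. The work goes in short steps, Python scripts to look and compute and a tool call to move; the robot and the scene stay as the last step left them, time stands still between calls to the robot, and variables do not carry over. Pictures are saved under pics/ and viewed, at most 10 in all, crops included, and the job is handed in when it is done.

Besides the shell and the picture viewer there is one more tool, called after "Request:" by a JSON object that holds its "api" and its "payload". step_arm: Moves the arm, as the interface text tells. Its arguments: {"type":"object","properties":{"plan":{"type":"array"},"grip":{"type":"number"}},"required":["plan"]}

```bash
mkdir -p pics
cat > h.py <<'E'
import numpy as np, cv2, pickle
from plant import readout, snapshot, job
def snap(n,tag):
    s=snapshot(n); pickle.dump(s,open(f'pics/{tag}.pkl','wb')); cv2.imwrite(f'pics/{tag}.png',s['img'][:,:,::-1]); return s
def load(tag): return pickle.load(open(f'pics/{tag}.pkl','rb'))
def ray(s,u,v,fish=False):
    f=210/np.tan(np.radians(s['vertical_fov'])/2)
    x,y=(u-s['cx'])/f,(v-s['cy'])/f
    if fish:
        r=np.hypot(x,y); k=np.sin(r)/r if r>1e-9 else 1; d=np.array([x*k,-y*k,-np.cos(r)])
    else: d=np.array([x,-y,-1])
    T=np.array(s['T']); return T[:3,3],T[:3,:3]@d
def at_z(s,u,v,z,fish=False):
    o,d=ray(s,u,v,fish); return o+d*(z-o[2])/d[2]
def proj(s,p,fish=False):
    T=np.array(s['T']); c=T[:3,:3].T@(np.array(p)-T[:3,3]); f=210/np.tan(np.radians(s['vertical_fov'])/2)
    x,y,z=c[0],-c[1],-c[2]
    if fish:
        r=np.hypot(x,y); t=np.arctan2(r,z); return s['cx']+f*t*x/r, s['cy']+f*t*y/r
    return s['cx']+f*x/z, s['cy']+f*y/z
E
python3 - <<'E'
from h import *
for n in ['top','side','wrist']:
    s=snap(n,n+'0'); print(n,s['vertical_fov'],s['cx'],s['cy'],np.round(s['T'],3).tolist())
a=cv2.imread('pics/top0.png');b=cv2.imread('pics/side0.png')
print(readout.read_state())
E
```

```text
top 50.897888042053175 274.99759157719694 206.7633426505672 [[-0.024, 0.998, -0.061, 0.378], [-1.0, -0.023, 0.005, 0.009], [0.003, 0.061, 0.998, 1.606], [0.0, 0.0, 0.0, 1.0]]
side 46.44748020544843 272.71731477176274 203.6740075686207 [[-0.958, 0.178, -0.226, 0.145], [-0.288, -0.59, 0.754, 1.121], [0.001, 0.787, 0.617, 1.042], [0.0, 0.0, 0.0, 1.0]]
wrist 65.70646984690485 281.4629789984247 214.7152850770552 [[0.358, 0.882, 0.307, 0.26], [-0.934, 0.338, 0.117, -0.437], [-0.0, -0.329, 0.944, 0.373], [0.0, 0.0, 0.0, 1.0]]
{'time_s': 0.15, 'joints': array([-1.20399366e+00,  2.13246418e-01, -3.48804178e-02,  1.32353556e+00,
       -1.65228354e-05,  1.57079393e+00]), 'qvel': array([ 4.12351630e-04, -2.60998093e-03,  1.78320876e-03,  4.18440421e-05,
       -6.32626021e-04,  1.66114796e-03]), 'joint_torque': array([-2.76542341e-03, -6.86406827e+01,  4.87248087e+01,  1.30474137e-02,
       -1.74461102e-04, -3.46280581e-05]), 'position': array([ 0.1792149 , -0.46648996,  0.23094192]), 'orientation': array([-3.08807020e+00, -5.72796635e-01,  2.73549799e-04]), 'contact_force': array([-0.27256868,  0.5527353 ,  0.32894171]), 'ft_torque': array([-0.06185424,  0.04298181,  0.0326393 ]), 'gripper_force': 0.0, 'opening': 0.08521692212963783}
```

View pics/top0.png

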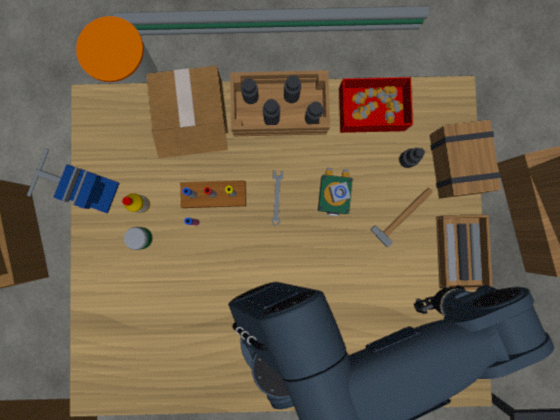

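View pics/side0.png

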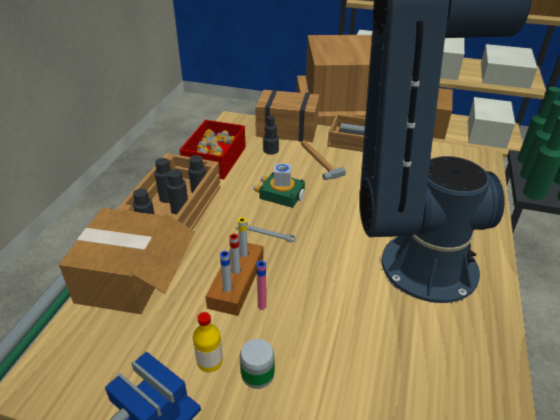

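Top view: the rack runs over cols 180–246, row 194, with blue (187,192), red (208,191) and yellow (229,190) tubes. A pink-bodied tube with a blue top stands outside it at (191,221). The blue tube in the rack is the aluminium one and fits the description. I'll confirm that in an enlarged crop, along with the adapter at (340,191).

Run:
```python
from h import *
a=cv2.imread('pics/top0.png');b=cv2.imread('pics/side0.png')
r=lambda i,x,y,w,h,k:cv2.resize(i[y:y+h,x:x+w],None,fx=k,fy=k,interpolation=cv2.INTER_CUBIC)
A=r(a,175,170,80,60,5);B=r(a,310,160,60,60,5);C=r(b,205,210,80,60,5);D=r(b,250,155,60,60,5)
cv2.imwrite('pics/crop1.png',np.vstack([np.hstack([A,B]),np.hstack([C,D])]))
s=load('top0')
for n,u,v,z in [('blue',187,191.5,.175),('yellow',229,190,.175),('port',340.5,191.5,.11),('pink',189,221.5,.165)]: print(n,at_z(s,u,v,z))
s=load('side0')
for n,u,v,z in [('blue',226,255,.175),('yellow',242.5,219,.175),('port',282.5,169,.11)]: print(n,at_z(s,u,v,z))
```

```text
blue [0.52155306 0.28745511 0.175     ]
yellow [0.52328035 0.15076186 0.175     ]
port [ 0.51593628 -0.22227579  0.11      ]
pink [0.42410185 0.28399998 0.165     ]
blue [0.51599567 0.29675458 0.175     ]
yellow [0.52358328 0.15046468 0.175     ]
port [ 0.51054074 -0.21142577  0.11      ]
```

View pics/crop1.png

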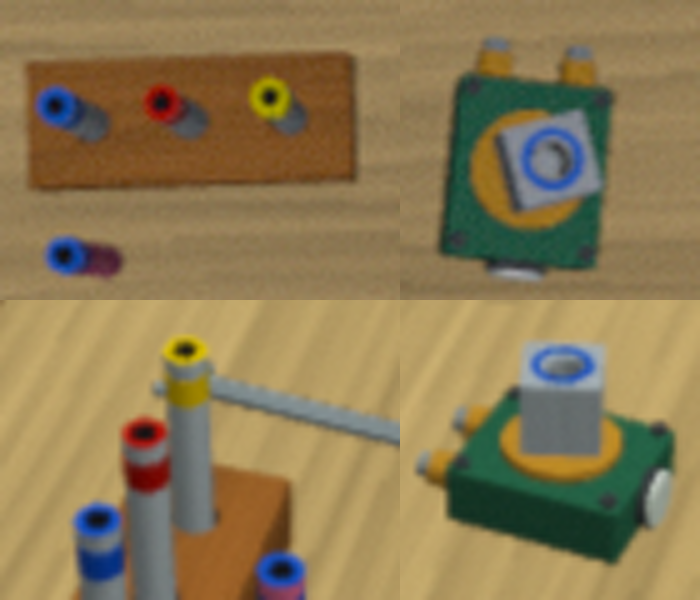

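The crop confirms it. In the rack the blue tube is aluminium, with its top centre at about (186.4,191.2). The blue/pink one outside the rack is the look-alike. The port ring centre in the top view is at (340.4,191.6). I'll turn the tool so that tool x = +y and tool y = +x, then approach.

Request:
{"api": "step_arm", "payload": {"plan": [[0,0,-0.005,-0.1505],[0,0,-0.005,-0.1505],[0,0,-0.005,-0.1505],[0,0,-0.005,-0.1505],[0,0,-0.005,-0.1505],[0,0,-0.005,-0.1505],[0,0,-0.005,-0.1505],[0,0,-0.005,-0.1505],[0.04,0.018,0,0],[0.05,0.022,0,0]], "grip": -1}}

```text
time_s: 1.4
position: [0.2194, -0.376, 0.2708]
orientation: [-2.223, -2.219, -0.0]
contact_force: [0.7, 0.1, -0.1]
opening: 0.0853
gripper_force: 0.0
```

Request:
{"api": "step_arm", "payload": {"plan": [[0.05,0.023,0,0],[0.05,0.023,0,0],[0.05,0.023,0,0],[0.05,0.023,0,0],[0.05,0.023,0,0],[0.05,0.023,0,0],[0.05,0.023,0,0],[0.05,0.023,0,0],[0.05,0.023,0,0],[0.05,0.023,0,0]]}}

```text
time_s: 2.65
position: [0.4497, 0.1252, 0.2712]
orientation: [2.221, 2.222, -0.0]
contact_force: [1.4, -2.0, 0.4]
opening: 0.0857
gripper_force: 0.0
```

Run:
```python
from h import *
st=readout.read_state(); print(st['position'],st['orientation'],st['joints'])
t=load('top0'); s=load('side0')
def tri(a,b):
    (o1,d1),(o2,d2)=a,b
    k=np.linalg.lstsq(np.c_[d1,-d2],o2-o1,rcond=None)[0]; p=o1+k[0]*d1;q=o2+k[1]*d2
    return (p+q)/2,np.linalg.norm(p-q)
print(tri(ray(t,186.4,191.2),ray(s,224.6,254)),tri(ray(t,340.4,191.6),ray(s,282.4,167.8)))
print(at_z(t,186.4,191.2,.175),at_z(s,224.6,254,.175),at_z(t,340.4,191.6,.11),at_z(s,282.4,167.8,.11))
```

```text
[0.44965421 0.1251956  0.27121369] [ 2.22093756e+00  2.22182643e+00 -7.31342856e-05] [ 2.71613867e-01  1.40777687e-01 -2.17770730e-02  1.40824079e+00
 -9.60779275e-05  1.84201005e+00]
(array([0.52282718, 0.29019801, 0.17058158]), np.float64(0.000411174481425005)) (array([ 0.51498176, -0.22259994,  0.10694033]), np.float64(0.001847419628648248))
[0.52257872 0.28939495 0.175     ] [0.52070577 0.29438339 0.175     ] [ 0.5156024  -0.22192395  0.11      ] [ 0.51285784 -0.21834263  0.11      ]
```

Request:
{"api": "step_arm", "payload": {"plan": [[0.035,0.015,0,0],[0.035,0.015,0,0],[0.035,0.015,0,0],[0.035,0.015,0,0],[0.025,0.012,0,0],[0,0,0,0],[0,0,0,0],[0,0,0,0],[0,0,0,0],[0,0,0,0]]}}

```text
time_s: 3.9
position: [0.5213, 0.288, 0.2716]
orientation: [2.222, 2.221, 0.001]
contact_force: [-0.3, 0.0, 0.2]
opening: 0.0856
gripper_force: 0.0
```

Run:
```python
from h import *
s=snap('wrist','w1'); cv2.imwrite('pics/w1b.png',cv2.resize(cv2.imread('pics/w1.png'),(800,600),interpolation=cv2.INTER_CUBIC))
print(proj(s,[.522,.290,.175],True),readout.read_state()['position'])
```

```text
(np.float64(280.31392727024286), np.float64(213.87991923726253)) [0.52129117 0.2880666  0.27150737]
```

View pics/w1b.png

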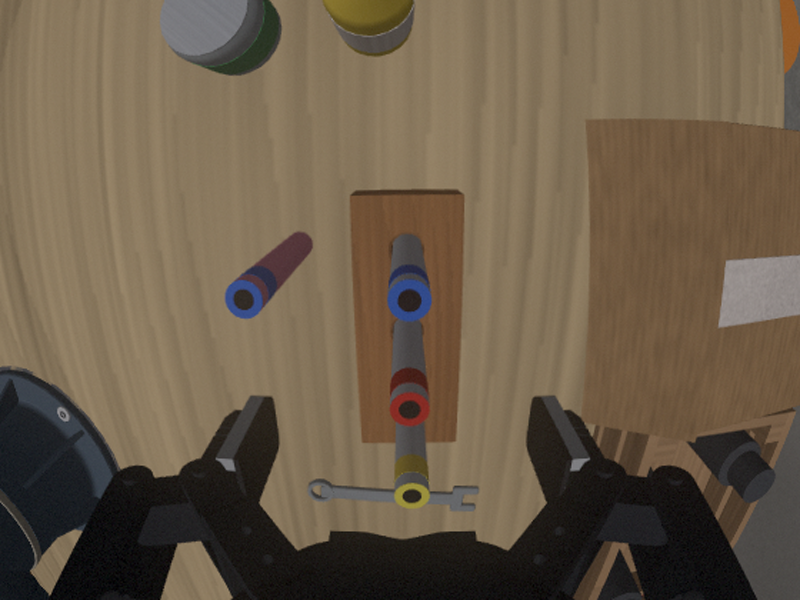

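The wrist view shows the blue rim centre at (409,299) in the enlarged picture, which is (286.3,209.3) raw. The pink look-alike is off to the left, clear of the finger path.

Run:
```python
from h import *
s=load('w1'); print(at_z(s,286.3,209.3,.175,True), at_z(s,409.5/1.42857,408/1.42857,.175,True),at_z(s,411.5/1.42857,495.5/1.42857,.175,True),at_z(s,244/1.42857,299/1.42857,.165,True))
```

```text
[0.52662918 0.29373406 0.175     ] [0.52724757 0.22512459 0.175     ] [0.52909924 0.15393003 0.175     ] [0.43035013 0.29075575 0.165     ]
```

Request:
{"api": "step_arm", "payload": {"plan": [[0.0055,0.005,0,0],[0,0,0.03,0],[0,0,0.03,0],[0,0,0.03,0],[0,0,0.025,0],[0,0,0.025,0],[0,0,0.02,0],[0,0,0,0],[0,0,0,0],[0,0,0,0]]}}

```text
time_s: 5.2
position: [0.5269, 0.2941, 0.1123]
orientation: [2.221, 2.221, 0.002]
contact_force: [-0.6, -0.4, 0.6]
opening: 0.0854
gripper_force: 0.0
```

Request:
{"api": "step_arm", "payload": {"plan": [[0,0,0,0],[0,0,0,0],[0,0,0,0],[0,0,0,0],[0,0,0,0],[0,0,0,0],[0,0,0,0],[0,0,0,0],[0,0,0,0],[0,0,0,0]], "grip": 1}}

```text
time_s: 6.45
position: [0.5264, 0.2939, 0.1115]
orientation: [2.221, 2.221, 0.0]
contact_force: [-1.1, -0.0, 5.3]
opening: 0.0227
gripper_force: 48.7
```

Request:
{"api": "step_arm", "payload": {"plan": [[0,0,-0.01,0],[0,0,-0.02,0],[0,0,-0.03,0],[0,0,-0.03,0],[0,0,-0.03,0],[0,0,-0.03,0],[0,0,-0.03,0],[0,0,-0.015,0],[0,0,0,0],[0,0,0,0]]}}

```text
time_s: 7.7
position: [0.5261, 0.2937, 0.3056]
orientation: [-2.221, -2.221, 0.001]
contact_force: [-0.0, -0.3, -0.6]
opening: 0.0225
gripper_force: 48.9
```

Request:
{"api": "step_arm", "payload": {"plan": [[-0.03,0,0,0],[-0.05,-0.001,0,0],[-0.06,-0.001,0,0],[-0.06,-0.001,0,0],[-0.06,-0.001,0,0],[-0.06,-0.001,0,0],[-0.05,-0.001,0,0],[-0.02,0,0,0],[0,0,0,0],[0,0,0,0]]}}

```text
time_s: 8.95
position: [0.5203, -0.0951, 0.306]
orientation: [-2.22, -2.222, 0.0]
contact_force: [0.3, 0.1, -0.9]
opening: 0.0229
gripper_force: 49.0
```

Run:
```python
from h import *
print(readout.read_state()['position'],readout.read_state()['joints'])
s=snap('wrist','w2'); b=snap('side','s2')
A=cv2.resize(cv2.imread('pics/w2.png'),(800,600),interpolation=cv2.INTER_CUBIC); cv2.imwrite('pics/w2b.png',A)
print([x*1.42857 for x in proj(s,[.5156,-.222,.11],True)])
```

```text
[ 0.52031965 -0.09514574  0.30602781] [-1.81060998e-01  2.79035104e-01  2.39273709e-01  1.53156118e+00
  3.33583025e-04  1.38890757e+00]
[np.float64(394.7386544938675), np.float64(410.5863483812992)]
```

View pics/w2b.png

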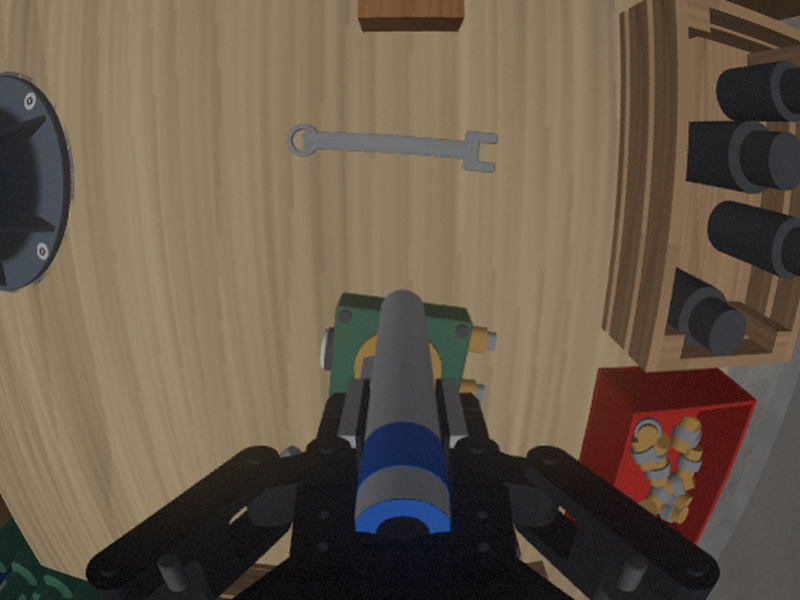

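The tube hides the port here. I'll move past it so the wrist camera is above the port.

Request:
{"api": "step_arm", "payload": {"plan": [[-0.03,0,0,0],[-0.05,-0.001,0,0],[-0.05,-0.001,0,0],[-0.05,-0.001,0,0],[-0.03,-0.001,0,0],[0,0,0,0],[0,0,0,0],[0,0,0,0],[0,0,0,0],[0,0,0,0]]}}

```text
time_s: 10.3
position: [0.5164, -0.3058, 0.3065]
orientation: [2.221, 2.222, 0.0]
contact_force: [-0.2, -0.2, -0.3]
opening: 0.0231
gripper_force: 49.0
```

Run:
```python
from h import *
print(readout.read_state()['position'])
s=snap('wrist','w3')
A=cv2.imread('pics/w3.png')[30:330,180:380]; cv2.imwrite('pics/w3b.png',cv2.resize(A,None,fx=2,fy=2,interpolation=cv2.INTER_CUBIC))
print(proj(s,[.5156,-.222,.11],True))
h=cv2.cvtColor(cv2.imread('pics/w3.png'),cv2.COLOR_BGR2HSV)
m=cv2.inRange(h,(105,120,80),(125,255,255)); m[240:]=0
for c in cv2.findContours(m,cv2.RETR_EXTERNAL,cv2.CHAIN_APPROX_NONE)[0]:
    if len(c)>40: print(cv2.fitEllipse(c))
```

```text
[ 0.51640343 -0.30581685  0.30646801]
(np.float64(279.00871576646216), np.float64(106.16306628404023))
((282.1050109863281, 103.42255401611328), (39.57722473144531, 40.559940338134766), 92.99337005615234)
```

View pics/w3b.png

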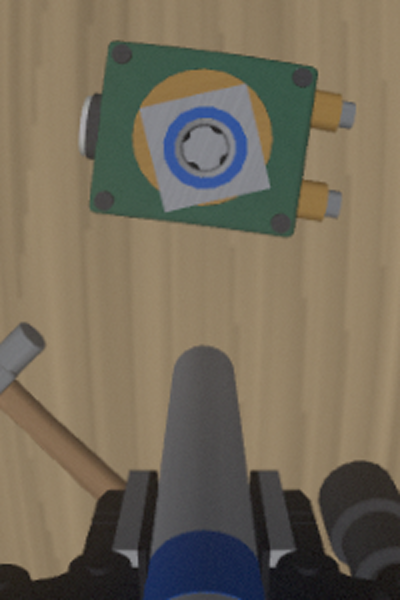

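Run:
```python
from h import *
s=load('w3'); p=at_z(s,282.1,103.42,.1105,True); st=readout.read_state()['position']
print(p,'move',p-st)
for z,dy in [(.205,.0095),(.210,.012),(.26,.0)]: print(z,proj(s,[st[0],st[1]+dy,z],True))
# measure tube silhouette per row
g=s['img'].astype(int)
for r in (215,225,235,250,265):
    d=np.abs(np.diff(g[r,:].sum(1))); print(r,[c for c in range(245,320) if d[c]>50])
for z in (.2,.24,.28): print('axis',z,proj(s,[st[0],st[1],z],True))
```

```text
[ 0.51875477 -0.21915287  0.1105    ] move [ 0.00237252  0.08679649 -0.19591042]
0.205 (np.float64(279.3669556578585), np.float64(202.93645618433416))
0.21 (np.float64(279.323902210503), np.float64(201.74511816545734))
0.26 (np.float64(278.93634381389484), np.float64(242.92062967277337))
215 [266, 296]
225 [264, 297, 298]
235 [263, 299]
250 [261, 301]
265 [257, 258, 259, 302, 303, 304, 305, 318]
axis 0.2 (np.float64(279.4279083785263), np.float64(212.36153520488384))
axis 0.24 (np.float64(279.1258340114342), np.float64(231.0503573126387))
axis 0.28 (np.float64(278.71257817146625), np.float64(257.0896078211357))
```

Request:
{"api": "step_arm", "payload": {"plan": [[0.03,0.001,0,0],[0.03,0,0,0],[0.02,0,0,0],[0.007,0,0,0],[0,0,0.02,0],[0,0,0.03,0],[0,0,0.02,0],[0,0,0.01,0],[0,0,0,0],[0,0,0,0]]}}

```text
time_s: 11.6
position: [0.5177, -0.2195, 0.2272]
orientation: [2.221, 2.221, 0.001]
contact_force: [-0.0, 0.5, -0.2]
opening: 0.0229
gripper_force: 49.0
```

Request:
{"api": "step_arm", "payload": {"plan": [[0,0,0.005,0],[0,0,0.005,0],[0,0,0.005,0],[0,0,0.003,0],[0,0,0.003,0],[0,0,0.003,0],[0,0,0,0],[0,0,0,0],[0,0,0,0],[0,0,0,0]]}}

```text
time_s: 12.85
position: [0.5173, -0.2192, 0.2024]
orientation: [-2.221, -2.221, -0.0]
contact_force: [0.3, 1.1, -1.2]
opening: 0.0231
gripper_force: 49.1
```

Already 9 mm into the mouth with no force. Now going on to the seal.

Request:
{"api": "step_arm", "payload": {"plan": [[0,0,0.002,0],[0,0,0.002,0],[0,0,0.002,0],[0,0,0.002,0],[0,0,0.002,0],[0,0,0.002,0],[0,0,0,0],[0,0,0,0],[0,0,0,0],[0,0,0,0]]}}

```text
time_s: 14.1
position: [0.5173, -0.2192, 0.1903]
orientation: [-2.221, -2.221, -0.0]
contact_force: [-0.9, 1.2, 2.2]
opening: 0.0228
gripper_force: 49.3
```

Request:
{"api": "step_arm", "payload": {"plan": [[0,0,0.002,0],[0,0,0.002,0],[0,0,0.002,0],[0,0,0.002,0],[0,0,0.002,0],[0,0,0.002,0],[0,0,0.002,0],[0,0,0.002,0],[0,0,0.002,0],[0,0,0.002,0]]}}

```text
time_s: 15.35
position: [0.5176, -0.2192, 0.1706]
orientation: [2.221, 2.221, 0.001]
contact_force: [-0.5, 3.5, 6.7]
opening: 0.023
gripper_force: 49.8
```

Request:
{"api": "step_arm", "payload": {"plan": [[0,0,0.001,0],[0,0,0.001,0],[0,0,0.001,0],[0,0,0.0005,0],[0,0,0,0],[0,0,0,0],[0,0,0,0],[0,0,0,0],[0,0,0,0],[0,0,0,0]]}}

```text
time_s: 16.6
position: [0.5174, -0.2192, 0.1668]
orientation: [2.221, 2.221, 0.0]
contact_force: [0.8, 3.8, 1.3]
opening: 0.0234
gripper_force: 49.3
```

Run:
```python
from h import *
s=snap('side','s4'); w=snap('wrist','w4')
A=cv2.resize(cv2.imread('pics/s4.png')[80:220,220:360],(560,560),interpolation=cv2.INTER_CUBIC)
cv2.imwrite('pics/c4.png',A)
for z in (.11,.23): print(z,proj(s,[.517,-.219,z]))
```

```text
0.11 (np.float64(281.28415119957856), np.float64(167.50031022438964))
0.23 (np.float64(281.72041513877394), np.float64(136.83460253094304))
```

View pics/c4.png

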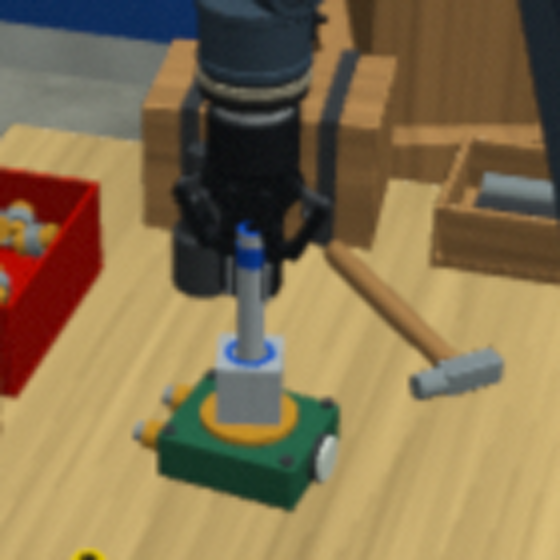

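The side crop shows the tube upright in the port, with its top rim at about row 228. That matches the top at 0.23 m, which is nearly home. I'll press on until the floor is felt.

Request:
{"api": "step_arm", "payload": {"plan": [[0,0,0.001,0],[0,0,0.001,0],[0,0,0.0005,0],[0,0,0,0],[0,0,0,0],[0,0,0,0],[0,0,0,0],[0,0,0,0],[0,0,0,0],[0,0,0,0]]}}

```text
time_s: 17.95
position: [0.5177, -0.2194, 0.1663]
orientation: [2.22, 2.22, 0.001]
contact_force: [-6.5, 5.5, 29.0]
opening: 0.0223
gripper_force: 52.1
```

The floor is felt: 29 N at TCP z 0.1663, against 0.1665 predicted for fully home. Unload, release and rise.

Request:
{"api": "step_arm", "payload": {"plan": [[0,0,-0.001,0],[0,0,-0.0005,0],[0,0,0,0],[0,0,0,0],[0,0,0,0],[0,0,0,0],[0,0,0,0],[0,0,0,0],[0,0,0,0],[0,0,0,0]]}}

```text
time_s: 19.2
position: [0.5174, -0.2193, 0.1664]
orientation: [2.221, 2.221, 0.0]
contact_force: [-1.4, 4.0, 10.5]
opening: 0.023
gripper_force: 50.0
```

Request:
{"api": "step_arm", "payload": {"plan": [[0,0,0,0],[0,0,0,0],[0,0,0,0],[0,0,0,0],[0,0,0,0],[0,0,0,0],[0,0,0,0],[0,0,0,0],[0,0,0,0],[0,0,0,0]], "grip": -1}}

```text
time_s: 20.45
position: [0.5173, -0.2192, 0.1658]
orientation: [2.221, 2.221, 0.0]
contact_force: [-0.1, -0.7, 0.2]
opening: 0.0852
gripper_force: 0.0
```

Request:
{"api": "step_arm", "payload": {"plan": [[0,0,-0.01,0],[0,0,-0.02,0],[0,0,-0.03,0],[0,0,-0.03,0],[0,0,-0.03,0],[0,0,-0.02,0],[0,0,-0.01,0],[0,0,0,0],[0,0,0,0],[0,0,0,0]]}}

```text
time_s: 21.7
position: [0.517, -0.2191, 0.3151]
orientation: [-2.221, -2.221, 0.001]
contact_force: [0.2, 0.5, 0.9]
opening: 0.0851
gripper_force: 0.0
```

Run:
```python
from h import *
s=snap('side','s5'); w=snap('wrist','w5')
A=cv2.resize(cv2.imread('pics/s5.png')[100:200,230:330],(400,400),interpolation=cv2.INTER_CUBIC)
B=cv2.resize(cv2.imread('pics/w5.png')[60:260,180:380],(400,400),interpolation=cv2.INTER_CUBIC)
cv2.imwrite('pics/c5.png',np.hstack([A,B]))
for z in (.11,.23,.258): u=proj(s,[.517,-.219,z]); v=proj(w,[.517,-.219,z],True); print(z,(u[0]-230)*4,(u[1]-100)*4,(v[0]-180)*2+400,(v[1]-60)*2)
```

```text
0.11 205.13660479831424 270.00124089755855 600.1094212541515 246.29495812636947
0.23 206.88166055509578 147.33841012377218 598.6494657635826 322.5502510372962
0.258 207.31238906044427 117.06179715271367 598.0976154440975 351.88809443685136
```

View pics/c5.png

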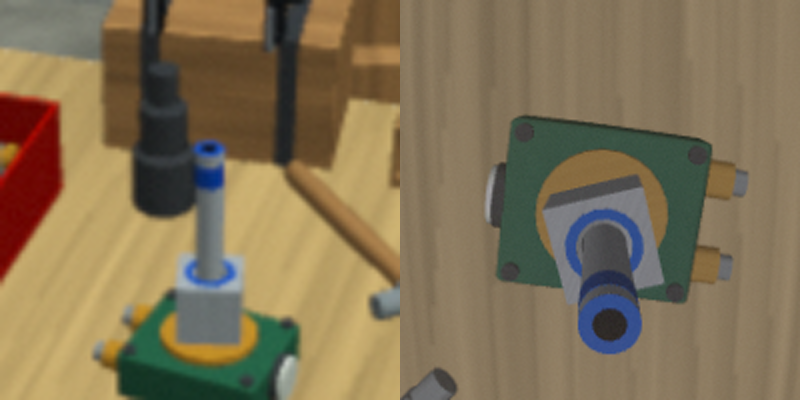

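The tube stands upright in the port. Its top is at (209,149) in the side crop, against 147 predicted for fully home, and in the wrist crop at (609,324), against 322.5. The gripper is clear, so I'm handing in.

```bash
python3 -c "
from plant import job; print(job.hand_in())"
```

```text
the job is handed in; nothing more can be done
None
```

The blue-banded tube is pushed home in the blue-ringed port (floor felt at 29 N) and standing upright, released with the arm clear; the job is handed in, and no verdict was returned.

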